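Set the die and hold the guide plate over its screw holes

ROBOT

A 6-joint arm with a two-finger parallel gripper is mounted at the origin on the work surface. World frame = base frame: x ahead of the robot, y to its left, z up, the work surface at z = 0. Lengths are in m, angles in rad, forces in N, time in s.
With the tool pointing down it reaches from about 0.4 to 0.825 m from the base axis. Payload 7 kg.
Tool frame: the origin (TCP) lies on the centre line of the jaws, within the pads' length; the fingertips stand 11 mm ahead of it and the grasp point (between the pads) lies 8 mm behind it; z points along the fingers, y is the line along which they close (so a half turn about z gives the same grasp; the last joint's range is limited). The gripper opens to 85 mm and grips with 20 to 120 N. Pads are 22 mm wide; open, the fingers measure 114 mm over their backs; the gripper's body (76 mm by 85 mm) begins 54 mm behind the grasp point. The pads swing forward as they close: fully open they stand 13 mm farther back than shut.
Start: joints at [-0.993, 0.359, 0.012, 0, -1.224, -0.288], TCP at [0.193, -0.647, 0.242] pointing down, gripper open.
Joint ranges: [-3.07, 3.07], [-1.43, 2.12], [-1.02, 1.25], [-3.03, 1.67], [-3.05, -0], [-3.03, 3.03]. Speed limits (rad/s): [2.39, 2.39, 3.01, 3.14, 3.14, 3.14].

INTERFACE

Orientations are given as a rotation vector (axis times angle).
In Python, from rig import robot, optics, order gives the robot as it stands. The module is installed in compiled form; this text tells all that it offers.
- The arm moves only by the shell command python3 -m jog 'ROWS' [OPENING]. ROWS is JSON, a list that holds one entry, the list of rows, each a list of 6 numbers: the shift along the tool's x, y, z normalised to -1 to 1, where 1 is 0.15 m, then the turn, a rotation vector about the tool's x, y, z normalised to -1 to 1, where 1 is 45 degrees. A call has 1 to 5 rows; each row is the pose to reach, as a shift and turn from the pose commanded when the call began, along the tool's axes at that moment; what a row does not reach only later rows make up. A row lasts 1/12 s, in which the tool goes at most 41.7 mm and 7.16 degrees, less where a joint would pass 70% of its speed; a pose out of reach is approached as far as the arm can. A call with a number of a shift or a turn outside -1 to 1 is refused whole. A call with a gripper value outside its range is refused whole. OPENING is the opening, from -1 (shut) to 1 (fully open), set as the call begins (- or left out, the last holds). The fingers move at their own pace and stop on an object; the grip force is fixed at half the most. Time passes only in rows, so rows that repeat a pose let the fingers close. It gives the time, the measured TCP pose, the force, the opening and the grip force at its end, in the units of the state.
- robot.sense(): the state, without advancing time (a new reading comes with each control period).
- optics.read_camera(name): name is "side" or "top"; returns the picture (400x640x3 uint8, red, green, blue); there is no depth.
- optics.get_calibration(name): a dict with "mtx" (3x3 intrinsics, pixels), "cam_to_world" (4x4, takes a point from camera to world coordinates). Camera axes: x right, y down, z forward; pixel columns grow to the right and rows downward; lengths in m; the calibration is good to about 2 mm. A picture is of the moment at which its call begins. get_calibration takes no time and is no camera call.
- order.hand_in(): hands the job in; it is judged then, once.
The state is a dict: "time_s": time; "q": joint angles; "joint_vel": joint speeds; "effort": joint torques, N m; "tcp_pos": TCP position; "tcp_rot": TCP orientation; "wrist_force": force on the tool from outside, world axes, zero at the start; "ft_torque": the same for the moment, N m; "width": finger opening in m; "grasp_force": force on a finger pad.
Only numpy, scipy, OpenCV 4.12 (cv2) and the standard library are available. Lean on these libraries where they do the work, as an engineer would, in place of code of your own. Each camera call takes 0.05 s, during which the arm holds its last target. There are 200 camera calls.

TASK

Fit the rectangular die block into the pocket of the blanking-die shoe: lower it gently until it sits fully down, flat and square, and let go of it. Then pick up the guide plate and finish while still holding it, level and still, about 15 mm above the two stock guides and touching neither them nor the die, with its four holes in line with the four threaded holes below, so that I can start the screws. Leave the other loose things on the bench where they are.

Things in the scene. Friction and masses are not known exactly. Their poses are not given: they have to be found in the camera images.
- shoe: Lower half of a blanking-die set, bolted to the bench: grey cast base 150 (x) x 132 (y) mm, 24 mm high, with a pocket in its top and two steel stock guides (bars) standing on it along its long sides. Low ears with bolt heads, 20 mm high, at x = +-86 mm. Origin: centre of the underside, on the bench; x along the channel between the guides, y across it, z up. Half a turn makes no difference.
- pocket (a point): Middle of the pocket's floor, 16 mm above the bench (and above the shoe's origin); axes as the shoe's. The pocket is 48 mm along x, 60 mm along y, 8 mm deep. The channel above it, between the stock guides, is 88 mm wide and open at both ends, so fingers that close along the shoe's x fit in it.
- thread0 (a point): Mouth of a threaded 6 mm hole in the top of a stock guide, at the shoe's x = -36, y = +55 mm, 52 mm above the bench. The guides are bars 100 mm along x, 22 mm wide, 28 mm high on the base, centred at y = +55 and -55 mm, tops 52 mm above the bench; each has threaded holes at x = +36 and -36 mm.
- thread1 (a point): Mouth of the diagonally opposite threaded hole, at the shoe's x = +36, y = -55 mm, same height.
- die_c (a point): Centre (16 mm above its underside) of the rectangular die block: plain steel, 44 mm (x) x 56 mm (y) x 32 mm high, round 18 mm hole in its top, about 0.55 kg, flat on the bench at the left or right. Its x goes along the shoe's x, either way round, with 2 mm play all round. Seated, 24 mm of it stand out of the base, centre 32 mm above the bench: grip its upper 20 mm, across the 44 mm.
- die: The same die block; origin at the centre of its underside, axes as above.
- guide_c (a point): Centre of the square steel punch guide (34 x 34 mm, 30 mm high above the plate, bored 14 mm) in the middle of the guide plate: the thing to grip. This point is 23 mm above the plate's underside and 15 mm below the punch guide's top; axes as the plate's, z up.
- plate: Guide plate: aluminium, 100 mm (x) x 134 mm (y) x 8 mm, flat on the bench beside the shoe, with four 12 mm through holes at x = +-36, y = +-55 mm and the square punch guide on top; about 0.42 kg, balanced about its middle. Origin: centre of the underside. It fits the shoe either way round (half a turn), its x along the shoe's x.
- hole0 (a point): Centre of the guide plate's hole at its x = -36, y = +55 mm, at the underside.
- hole1 (a point): Centre of the diagonally opposite hole, at the plate's x = +36, y = -55 mm, at the underside.
- other_die: A different steel die, square 64 x 64 x 32 mm with a square opening, too big for the pocket; lies at the other side. Leave it.
- hexkey: L-shaped hex key, 95 mm long, 6 mm thick, lying between the shoe and the guide plate. Leave it.
- oiler: Small amber bottle, 34 mm across, 65 mm high, behind the gap between shoe and plate. Leave it.
- jar: White jar, 60 mm across, 55 mm high, on the left. Leave it.
- dapping: Steel doming block, a 50 mm cube with round hollows, near the robot on the right. Leave it.
- brush: Bench brush, 190 mm long, near the robot on the left. Leave it.
There are look-alikes about, which are no part of the job. Leave any blue or pink look-alike of the die alone. Leave any purple look-alike of the plate alone.

How it is judged:
On the way, in this order (a step that is already met when the one before it is completed fails the run):
1. the die block sits fully down, flat and square in the pocket and is let go, before the guide plate is picked up (z of die_c in the frame of shoe between 0.03 and 0.0345 m and horizontal distance between die_c and shoe below 0.005 m and angle between the x axis of die_c and the x axis of shoe, either way round below 0.09 rad and angle between die_c's own z axis and vertical below 0.035 rad and contact force between die and the fingers below 0.1 N and height (world z) of plate below 0.02 m), for 0.3 s.
2. the guide plate is held hovering over the shoe, its holes in line with the threaded holes (((horizontal distance between hole0 and thread0 below 0.0035 m and horizontal distance between hole1 and thread1 below 0.0035 m) or (horizontal distance between hole0 and thread1 below 0.0035 m and horizontal distance between hole1 and thread0 below 0.0035 m)) and z of guide_c in the frame of shoe between 0.081 and 0.101 m and angle between guide_c's own z axis and vertical below 0.05 rad and contact force between plate and the fingers above 1 N and contact force between plate and shoe below 0.1 N and contact force between plate and die below 0.1 N and linear speed of plate below 0.02 m/s), for 0.2 s.
At the end, for the whole second after the job is handed in: Die 30 to 34.5 mm up (its centre), within 5 mm of the shoe's middle, square within 5 and level within 2 degrees, let go. Plate gripped, still, level within 3 degrees, 6 to 26 mm above the guides, touching neither shoe nor die, holes within 3.5 mm of the threads. Others within 30 mm of their start (all of step 2 and z of die_c in the frame of shoe between 0.03 and 0.0345 m and horizontal distance between die_c and shoe below 0.005 m and angle between the x axis of die_c and the x axis of shoe, either way round below 0.09 rad and angle between die_c's own z axis and vertical below 0.035 rad and contact force between die and the fingers below 0.1 N and distance of each of other_die, hexkey, oiler, jar, dapping, brush from where it was at the start of the episode below 0.03 m); the arm keeps its last pose, push and grip.
It fails at once if the die block drops or slams into the pocket (faster than 0.3 m/s within 28 mm above its seat) (horizontal distance between die_c and shoe below 0.02 m and z of die_c in the frame of shoe below 0.06 m and linear speed of die above 0.3 m/s).
It fails at once if another thing on the bench is knocked away (moved more than 30 mm) (distance of any of other_die, hexkey, oiler, jar, dapping, brush from where it was at the start of the episode above 0.03 m).
It also fails if it takes over 64 s, if anything falls off the work surface, if the arm or the gripper's body presses on something with over 40 N, if the wrist force passes 120 N, or if a joint passes its speed limit or range.

## Working session

There is one attempt and no reset: what is moved stays moved. The work goes in short steps, Python scripts to look and compute and a shell command to move; the robot and the scene stay as the last step left them, time stands still between calls to the robot, and variables do not carry over. Pictures are saved under pics/ and viewed, at most 10 in all, crops included, and the job is handed in when it is done.

```bash
mkdir -p pics; python3 - <<'E'
from rig import robot, optics, order
import cv2
s=robot.sense(); print({k:s[k] for k in("time_s","tcp_pos","tcp_rot","width")})
for n in("top","side"):
    im=optics.read_camera(n); cv2.imwrite(f"pics/{n}0.png",im[:,:,::-1])
    c=optics.get_calibration(n); print(n,c["mtx"],c["cam_to_world"])
E
```

```text
{'time_s': 0.0, 'tcp_pos': array([ 0.19271598, -0.64639982,  0.24133255]), 'tcp_rot': array([ 4.53410353e-01, -3.10829628e+00, -2.65023269e-03]), 'width': 0.08580046829875801}
top [[472.647718     0.         314.61432544]
 [  0.         472.647718   193.9217663 ]
 [  0.           0.           1.        ]] [[-8.96974500e-03 -9.85991797e-01  1.66552453e-01  3.16748325e-01]
 [-9.99959765e-01  8.86300323e-03 -1.38416227e-03  3.03159074e-02]
 [-1.11382281e-04 -1.66558167e-01 -9.86031624e-01  1.36436360e+00]
 [ 0.00000000e+00  0.00000000e+00  0.00000000e+00  1.00000000e+00]]
side [[413.22917183   0.         311.80058878]
 [  0.         413.22917183 195.84314089]
 [  0.           0.           1.        ]] [[-0.78785705 -0.38665498  0.4793529   0.0475631 ]
 [-0.61579987  0.4838858  -0.62180789  0.67156854]
 [ 0.00847305 -0.78508118 -0.61933492  0.69377786]
 [ 0.          0.          0.          1.        ]]
```

View pics/top0.png

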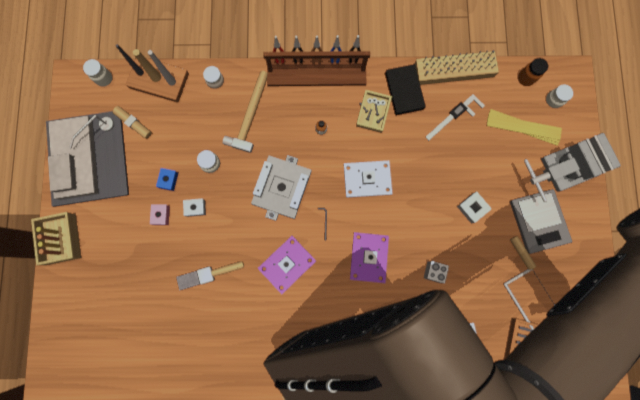

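View pics/side0.png

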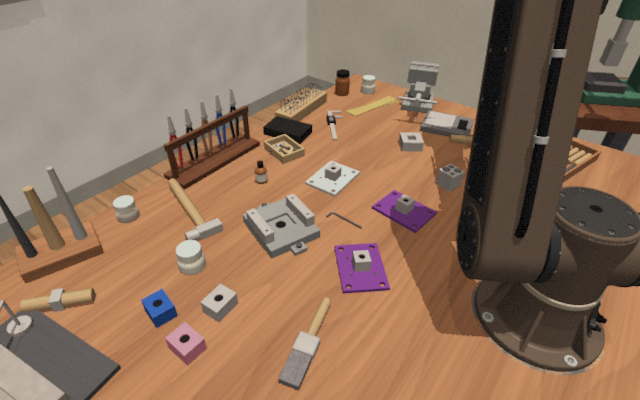

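The top view shows the die at (193,207), the shoe at (281,187) and the silver plate at (368,179). The side view shows the die at (219,302), the shoe at (281,224) and the plate at (333,177). I'll enlarge these areas next.

```bash
python3 - <<'E'
import cv2,numpy as np
t=cv2.imread("pics/top0.png");s=cv2.imread("pics/side0.png")
def c(im,x,y,w,h,f): return cv2.resize(im[y:y+h,x:x+w],None,fx=f,fy=f,interpolation=cv2.INTER_CUBIC)
a=c(t,240,145,160,80,5); 
b=np.hstack([c(t,173,187,40,40,5),c(s,190,275,60,40,5),np.zeros((200,300,3),np.uint8)])
cv2.imwrite("pics/tc.png",np.vstack([a,b]))
cv2.imwrite("pics/sc.png",c(s,235,150,130,110,5))
E
```

```text
(no output)
```

View pics/tc.png

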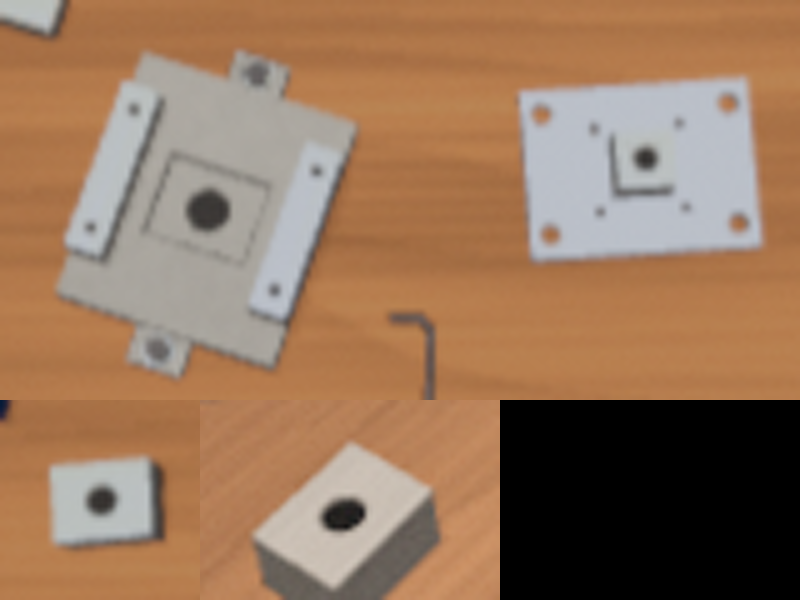

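View pics/sc.png

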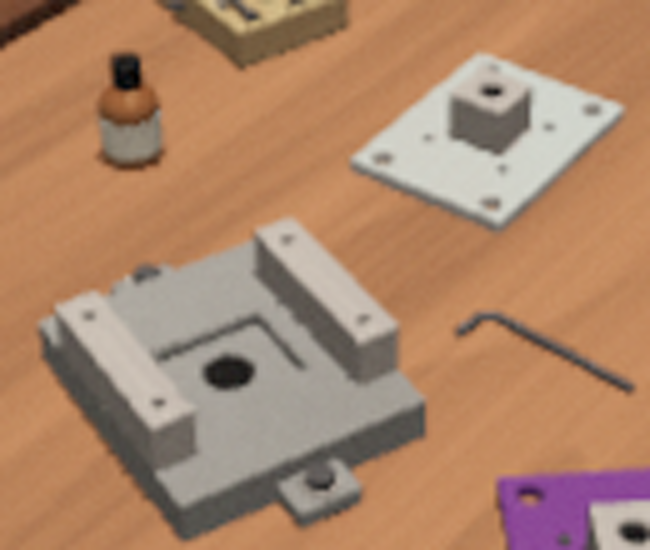

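Enlarged, the crops show four threads on the guides, the four plate holes, the bores of the plate and die, and the pocket. I'll refine each of these feature positions and triangulate them across the two views.

```bash
cat > h.py <<'E'
import cv2,numpy as np
from rig import optics
C={n:optics.get_calibration(n) for n in("top","side")}
def P(n):
    T=np.linalg.inv(C[n]["cam_to_world"]); return C[n]["mtx"]@T[:3]
def blob(im,u,v,r=5,f=8,bench=False):
    """sub-pixel centroid of the hole near (u,v): contrast-weighted against ring"""
    g=im.astype(float)
    x,y=int(round(u)),int(round(v)); w=g[y-r:y+r+1,x-r:x+r+1]
    ref=np.median(w.reshape(-1,3),0)
    d=np.linalg.norm(w-ref,axis=2) if bench else np.clip(ref.sum()-w.sum(2),0,None)
    yy,xx=np.mgrid[-r:r+1,-r:r+1]; 
    c=np.array([x,y],float)
    m=np.array([u,v])
    for _ in range(4):
        k=(np.hypot(xx+x-m[0],yy+y-m[1])<r-1)*np.clip(d-0.25*d.max(),0,None)
        m=np.array([(k*(xx+x)).sum(),(k*(yy+y)).sum()])/k.sum()
    return m
def tri(a,b):
    X=cv2.triangulatePoints(P("top"),P("side"),np.array(a,float).reshape(2,1),np.array(b,float).reshape(2,1)); return (X[:3]/X[3]).ravel()
def ray(n,p,z):
    c=C[n]; d=c["cam_to_world"][:3,:3]@np.linalg.inv(c["mtx"])@[*p,1]; o=c["cam_to_world"][:3,3]; return o+d*(z-o[2])/d[2]
E
cat > m.py <<'E'
from h import *
np.set_printoptions(precision=4,suppress=True)
t=cv2.imread("pics/top0.png");s=cv2.imread("pics/side0.png")
U=lambda p,ox,oy:((p[0]+.5)/5-.5+ox,(p[1]+.5)/5-.5+oy)
F={"th_a":((134,109),(288,239),3),"th_b":((90,228),(89,315),3)}
# side is mirrored: list candidates, match by projection
T={"thA":(134,109),"thB":(90,228),"thC":(316,171),"thD":(274,290)}
S=[(89,315),(158,402),(288,239),(363,320)]
PT=[(541,114),(728,103),(738,222),(550,234)]; PS=[(383,157),(493,67),(592,109),(490,203)]
def match(tl,sl,z,r):
    out=[]
    for p in tl:
        a=blob(t,*U(p,240,145),r=r); X=ray("top",a,z); q=P("side")@[*X,1]; q=q[:2]/q[2]
        ss=[U(p2,235,150) for p2 in sl]; b0=min(ss,key=lambda e:np.hypot(*(np.array(e)-q)))
        b=blob(s,*b0,r=r); Y=tri(a,b); out.append((X,ray("side",b,z),Y)); print(a,b,b0,q,"top@z",X[:2],"side@z",out[-1][1][:2],"tri",Y)
    return np.array(out)
print("threads");th=match(T.values(),S,.052,3)
print("plate");ph=match(PT,PS,.008,3)
m=lambda l,A,i,j:print(l,A[i][:3],A[j][:3])
for n,A in(("th",th),("pl",ph)):print(n,"mean",A.mean(0))
print("guide bore");match([(645,158)],[(491,91)],.038,4)
a=blob(t,193.2,206.9,5);b=blob(s,218.6,297.9,6);print("die",a,b,ray("top",a,.032),ray("side",b,.032),tri(a,b))
v=lambda p,q:np.degrees(np.arctan2(*(p-q)[1::-1]))
for k in(0,1,2):
  h=th[:,k];print("shoe x ang",v(h[0],h[1]),v(h[2],h[3]),"across",v(h[0],h[2])-90,v(h[1],h[3])-90)
  h=ph[:,k];print("plate",v(h[0],h[3]),v(h[1],h[2]),"y:",v(h[0],h[1]),v(h[3],h[2]))
# outlines on top
hsv=cv2.cvtColor(t,cv2.COLOR_BGR2HSV)
m=((hsv[...,1]<70)&(hsv[...,2]>120)).astype(np.uint8)
for c in cv2.findContours(m,0,2)[0]:
    if cv2.contourArea(c)>150:
        r=cv2.minAreaRect(c); 
        if 120<r[0][1]<250 and 170<r[0][0]<420:
            z=.032 if r[0][0]<230 else .008
            b=np.array([ray("top",p,z)[:2] for p in cv2.boxPoints(r)]);print(r,b.mean(0),[np.degrees(np.arctan2(*(b[i+1]-b[i])[::-1])).round(1) for i in(0,1)],[np.linalg.norm(b[i+1]-b[i]).round(4) for i in(0,1)])
E
python3 m.py
```

```text
threads
[266.3816 166.4204] [252.3767 212.6517] (252.4, 212.6) [251.6282 211.6587] top@z [0.619  0.1649] side@z [0.615  0.1664] tri [0.6188 0.1646 0.0491]
[257.6262 190.0216] [266.2289 230.1156] (266.2, 230.0) [265.5991 229.1667] top@z [0.551  0.1891] side@z [0.5477 0.1905] tri [0.5508 0.1889 0.0494]
[302.8081 178.731 ] [291.9241 197.3902] (292.2, 197.4) [291.366  196.5927] top@z [0.5823 0.0615] side@z [0.5792 0.0631] tri [0.5822 0.0612 0.0496]
[294.4776 202.5707] [307.3317 213.2503] (307.2, 213.6) [306.7313 212.4652] top@z [0.5143 0.0852] side@z [0.5114 0.0866] tri [0.514  0.0849 0.0498]
plate
[347.8019 167.3413] [311.1558 181.3403] (311.2, 181.0) [310.5334 180.4456] top@z [ 0.6242 -0.0698] side@z [ 0.6202 -0.0676] tri [ 0.6241 -0.0705  0.0048]
[385.3155 165.0911] [333.2182 163.    ] (333.2, 163.0) [331.8645 162.6855] top@z [ 0.63   -0.1803] side@z [ 0.6258 -0.1814] tri [ 0.6285 -0.1812  0.0076]
[387.4341 189.0234] [353.0394 171.5279] (353.0, 171.4) [352.5745 170.6908] top@z [ 0.5584 -0.184 ] side@z [ 0.555  -0.1813] tri [ 0.5583 -0.1848  0.0049]
[349.6434 191.4274] [332.8937 190.33
[... 1386 characters left out ...]
91438293457031) [ 0.5907 -0.1271] [np.float64(-86.3), np.float64(-178.0)] [np.float64(0.1378), np.float64(0.1033)]
((279.7615661621094, 186.91685485839844), (47.934627532958984, 65.87444305419922), 19.23067283630371) [0.5686 0.1297] [np.float64(-18.4), np.float64(-110.2)] [np.float64(0.195), np.float64(0.1423)]
((207.00003051757812, 160.50001525878906), (21.92030906677246, 19.091880798339844), 45.0) [0.6428 0.339 ] [np.float64(-43.5), np.float64(-135.3)] [np.float64(0.0551), np.float64(0.0657)]
((236.99838256835938, 142.70541381835938), (29.514596939086914, 9.142189025878906), 16.389541625976562) [0.7019 0.2572] [np.float64(-14.7), np.float64(-107.3)] [np.float64(0.0278), np.float64(0.0885)]
```

Heights from the two views: guide tops about 50 mm, plate top about 6 mm and die top about 29 mm. All read about 2.5 mm low, which is a common calibration bias, so averaging the two cameras gives usable xy. Next I swing the arm over to the die.

```bash
cat > go.py <<'E'
import sys,numpy as np
from scipy.spatial.transform import Rotation as R
from rig import robot
s=robot.sense(); r=R.from_rotvec(s["tcp_rot"]); p=np.array(s["tcp_pos"])
def to(x,y,z,yaw):
    """rows' numbers to reach TCP xyz with jaw line (tool y) at yaw deg, tool down"""
    a=np.radians(yaw); Y=np.array([np.cos(a),np.sin(a),0]); Z=np.array([0,0,-1.]); M=R.from_matrix(np.c_[np.cross(Y,Z),Y,Z])
    print(np.round(r.inv().apply(np.array([x,y,z])-p)/.15,3),np.round((r.inv()*M).as_rotvec()/(np.pi/4),3))
Y=r.as_matrix()[:,1]
print("t",s["time_s"],"p",p.round(4),"yaw",np.degrees(np.arctan2(Y[1],Y[0])).round(2),"w",round(s["width"],4),"F",np.round(s["wrist_force"],1),s["grasp_force"])
if len(sys.argv)>4: to(*map(float,sys.argv[1:5]))
E
J="python3 -m jog"
A='[[[-0.987,0.112,0,0,0,-0.289],[-0.987,0.112,0,0,0,-0.289],[-0.987,0.112,0,0,0,-0.289],[-0.987,0.112,0,0,0,-0.289]]]'
python3 -m jog '[[[-0.987,0.112,0,0,0,-0.289],[-0.987,0.112,0,0,0,-0.289],[-0.987,0.112,0,0,0,-0.289],[-0.987,0.112,0,0,0,-0.289]]]' 1
python3 go.py 0.506 0.376 0.2 184
```

```text
time_s: 0.43
tcp_pos: [0.3328, -0.5868, 0.2418]
tcp_rot: [-0.805, 3.036, 0.001]
wrist_force: [0.5, -1.1, 0.3]
width: 0.0853
grasp_force: 0.0
t 0.4333 p [ 0.3328 -0.5868  0.2418] yaw 119.71 w 0.0853 F [ 0.5 -1.1  0.3] 0.0
[-4.184  5.002  0.283] [ 0.000e+00  1.000e-03 -1.429e+00]
```

```bash

python3 -m jog '[[[-0.987,0.112,0,0,0,-0.289],[-0.987,0.112,0,0,0,-0.289],[-0.987,0.112,0,0,0,-0.289],[-0.987,0.112,0,0,0,-0.289]]]' >/dev/null
python3 -m jog '[[[-0.987,0.112,0,0,0,-0.289],[-0.987,0.112,0,0,0,-0.289],[-0.987,0.112,0,0,0,-0.289],[-0.987,0.112,0,0,0,-0.289]]]' >/dev/null
python3 -m jog '[[[-0.987,0.112,0,0,0,-0.289],[-0.987,0.112,0,0,0,-0.289],[-0.987,0.112,0,0,0,-0.289],[-0.987,0.112,0,0,0,-0.289]]]' >/dev/null
python3 -m jog '[[[-0.987,0.112,0,0,0,-0.289],[-0.987,0.112,0,0,0,-0.289],[-0.987,0.112,0,0,0,-0.289],[-0.987,0.112,0,0,0,-0.289]]]' >/dev/null
python3 -m jog '[[[-0.987,0.112,0,0,0,-0.289],[-0.987,0.112,0,0,0,-0.289],[-0.987,0.112,0,0,0,-0.289],[-0.987,0.112,0,0,0,-0.289]]]' >/dev/null
python3 -m jog '[[[-0.987,0.112,0,0,0,-0.289],[-0.987,0.112,0,0,0,-0.289],[-0.987,0.112,0,0,0,-0.289],[-0.987,0.112,0,0,0,-0.289]]]' >/dev/null
python3 go.py 0.506 0.376 0.14 184
```

```text
t 2.4333 p [0.6311 0.1862 0.2418] yaw -162.22 w 0.0855 F [ 0.8 -1.2  0.3] 0.0
[-1.459  0.407  0.679] [0.001 0.    0.306]
```

```bash

python3 -m jog '[[[-0.73,0.2,0.2,0,0,0],[-0.73,0.2,0.2,0,0,0],[-0.73,0.2,0.2,0,0,0],[-0.73,0.2,0.2,0,0,0]]]' >/dev/null
python3 -m jog '[[[-0.73,0.2,0.48,0,0,0.306],[-0.73,0.2,0.48,0,0,0.306],[-0.73,0.2,0.48,0,0,0.306],[-0.73,0.2,0.48,0,0,0.306],[-0.73,0.2,0.48,0,0,0.306]]]'
python3 go.py 0.5063 0.376 0.023 184
python3 - <<'E'
from h import *
t=optics.read_camera("top")[:,:,::-1];s=optics.read_camera("side")[:,:,::-1]
c=lambda im,x,y:cv2.resize(im[y:y+80,x:x+80],None,fx=5,fy=5,interpolation=cv2.INTER_CUBIC)
cv2.imwrite("pics/a.png",np.hstack([c(t,150,165),c(s,180,240)]))
E
```

```text
time_s: 3.18
tcp_pos: [0.5063, 0.3743, 0.1377]
tcp_rot: [2.295, -2.139, -0.0]
wrist_force: [-0.0, -0.3, -0.6]
width: 0.085
grasp_force: 0.0
t 3.1833 p [0.5063 0.3743 0.1377] yaw -175.95 w 0.085 F [-0.  -0.3 -0.6] 0.0
[-0.014 -0.003  0.764] [ 0.004 -0.004  0.001]
```

View pics/a.png

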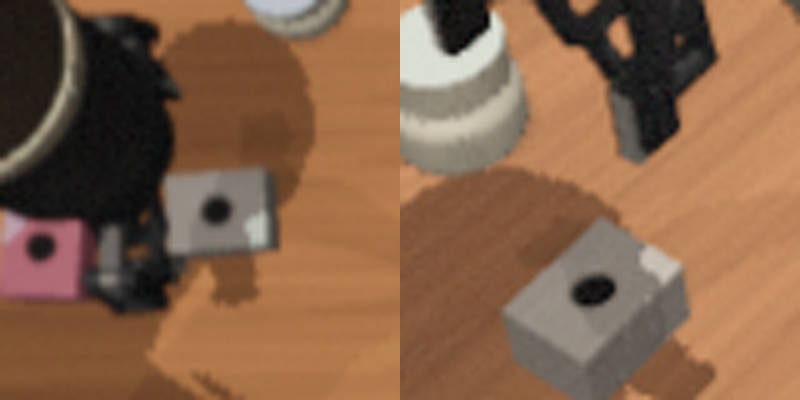

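The top crop shows the jaws hovering, displaced left by perspective, with the pink block beside the die. The side crop shows one fingertip at about (228,271) px. I'll check this against the projected tip position.

```bash
python3 - <<'E'
from h import *
for z in(.125,.138):
  for x in(.4625,.5495):
    for n in("top","side"):
      q=P(n)@[x,.3743,z,1];print(z,x,n,(q[:2]/q[2]).round(1))
E
python3 go.py 0.5063 0.3765 0.023 184
```

```text
0.125 0.4625 top [183.7 218.9]
0.125 0.4625 side [228.3 275.7]
0.125 0.5495 top [184.9 186.4]
0.125 0.5495 side [196.4 253.6]
0.138 0.4625 top [182.3 218.3]
0.138 0.4625 side [227.5 270.8]
0.138 0.5495 top [183.6 185.5]
0.138 0.5495 side [195.2 248.7]
t 3.2833 p [0.5086 0.3733 0.1401] yaw -176.05 w 0.0851 F [ 1.  -0.2  0.1] 0.0
[-0.023  0.013  0.781] [ 0.    -0.001 -0.001]
```

```bash

python3 -m jog '[[[-0.02,0.013,0.2,0,0,0],[-0.02,0.013,0.4,0,0,0],[-0.02,0.013,0.55,0,0,0],[-0.02,0.013,0.7,0,0,0],[-0.02,0.013,0.78,0,0,0]]]' >/dev/null
python3 -m jog '[[[0,0,0,0,0,0],[0,0,0,0,0,0],[0,0,0,0,0,0]]]'
python3 go.py 0.5063 0.3765 0.023 184
```

```text
time_s: 3.95
tcp_pos: [0.5077, 0.3766, 0.025]
tcp_rot: [-2.293, 2.144, -0.0]
wrist_force: [-1.0, -0.2, -0.1]
width: 0.0855
grasp_force: 0.0
t 3.95 p [0.5077 0.3766 0.025 ] yaw -176.14 w 0.0855 F [-1.  -0.2 -0.1] 0.0
[-0.     0.009  0.013] [-0.002  0.002 -0.003]
```

```bash

python3 -m jog '[[[0,0,0.01,0,0,0],[0,0,0.01,0,0,0]]]' >/dev/null
python3 -m jog '[[[0,0,0,0,0,0],[0,0,0,0,0,0],[0,0,0,0,0,0],[0,0,0,0,0,0],[0,0,0,0,0,0]]]' -1
python3 -m jog '[[[0,0,0,0,0,0],[0,0,0,0,0,0],[0,0,0,0,0,0],[0,0,0,0,0,0],[0,0,0,0,0,0]]]'
```

```text
time_s: 4.53
tcp_pos: [0.5069, 0.3765, 0.0225]
tcp_rot: [-2.295, 2.144, -0.0]
wrist_force: [-0.3, -0.5, 5.0]
width: 0.0428
grasp_force: 63.1
time_s: 4.95
tcp_pos: [0.5069, 0.3764, 0.0225]
tcp_rot: [-2.295, 2.144, -0.0]
wrist_force: [-0.5, 0.5, 5.4]
width: 0.0426
grasp_force: 63.1
```

The die is gripped. Next I lift it and carry it to above the shoe.

```bash

python3 -m jog '[[[0,0,-0.15,0,0,0],[0,0,-0.35,0,0,0],[0,0,-0.6,0,0,0],[0,0,-0.85,0,0,0],[0,0,-0.85,0,0,0]]]'
python3 go.py 0.565 0.126 0.15 160.5
```

```text
time_s: 5.37
tcp_pos: [0.5091, 0.3785, 0.1565]
tcp_rot: [-2.289, 2.137, -0.001]
wrist_force: [1.7, 1.1, -5.0]
width: 0.0427
grasp_force: 63.8
t 5.3667 p [0.5091 0.3785 0.1565] yaw -176.06 w 0.0427 F [ 1.7  1.1 -5. ] 63.81126165390015
[ 1.705 -0.256  0.035] [-0.008  0.01   0.521]
```

```bash

python3 -m jog '[[[0.2,-0.03,0,0,0,0],[0.4,-0.06,0,0,0,0],[0.6,-0.1,0,0,0,0],[0.75,-0.12,0,0,0,0],[0.85,-0.13,0,0,0,0]]]' >/dev/null
python3 -m jog '[[[0.2,-0.03,0,0,0,0.1],[0.4,-0.06,0,0,0,0.2],[0.6,-0.1,0,0,0,0.32],[0.78,-0.12,0,0,0,0.44],[0.85,-0.13,0,0,0,0.52]]]' >/dev/null
python3 -m jog '[[[0,0,0,0,0,0],[0,0,0,0,0,0],[0,0,0,0,0,0],[0,0,0,0,0,0]]]'
python3 go.py 0.565 0.126 0.15 160.5
python3 - <<'E'
from h import *
t=optics.read_camera("top")[:,:,::-1];s=optics.read_camera("side")[:,:,::-1]
cv2.imwrite("pics/t2.png",t);cv2.imwrite("pics/s2.png",s)
c=lambda im,x,y:cv2.resize(im[y:y+100,x:x+100],None,fx=4,fy=4,interpolation=cv2.INTER_CUBIC)
cv2.imwrite("pics/b.png",np.hstack([c(t,230,135),c(s,230,150)]))
E
```

```text
time_s: 6.53
tcp_pos: [0.5624, 0.1251, 0.1489]
tcp_rot: [1.815, -2.564, -0.0]
wrist_force: [0.3, 1.4, -5.3]
width: 0.043
grasp_force: 63.6
t 6.5333 p [0.5624 0.1251 0.1489] yaw 160.57 w 0.043 F [ 0.3  1.4 -5.3] 63.60166311264038
[-0.011 -0.014 -0.007] [ 0.001 -0.     0.002]
```

View pics/b.png

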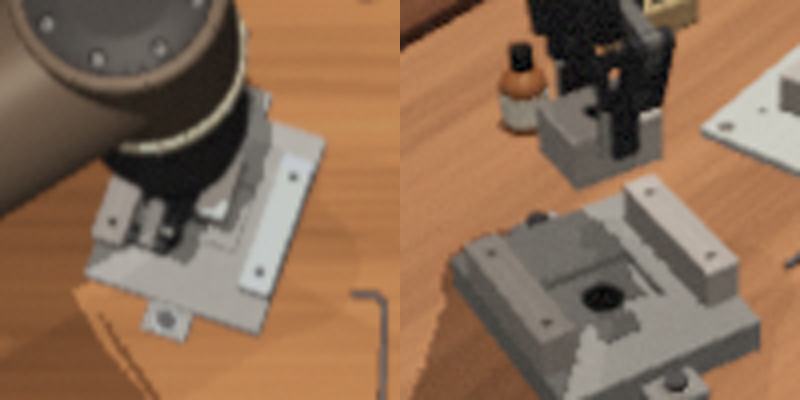

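The side crop shows the held die level, with its bottom front corner near (274,197) px. I'll compare its corners with the projection expected for a die centred on the TCP.

```bash
python3 - <<'E'
from h import *
a=np.radians(-19.5);cx,cy=.5624,.1251
for n in("side",):
 for z in(.1265,.1585):
  for dx in(-.022,.022):
   for dy in(-.028,.028):
    q=P(n)@[cx+dx*np.cos(a)-dy*np.sin(a),cy+dx*np.sin(a)+dy*np.cos(a),z,1];q=q[:2]/q[2];print(z,dx,dy,((q+.5-[230,150])*4+[400,0]).round(0))
# pocket/thread projections at avg estimate
for x,y in((-36,55),(-36,-55),(36,55),(36,-55)):
 for n in("side","top"):
  q=P(n)@[.565+.001*(x*np.cos(a)-y*np.sin(a)),.126+.001*(x*np.sin(a)+y*np.cos(a)),.052,1];print(x,y,n,(q[:2]/q[2]).round(1))
E
```

```text
0.1265 -0.022 -0.028 [661. 158.]
0.1265 -0.022 0.028 [574. 190.]
0.1265 0.022 -0.028 [623. 119.]
0.1265 0.022 0.028 [537. 149.]
0.1585 -0.022 -0.028 [660. 112.]
0.1585 -0.022 0.028 [571. 144.]
0.1585 0.022 -0.028 [621.  73.]
0.1585 0.022 0.028 [533. 103.]
-36 55 side [265.9 229.7]
-36 55 top [257.3 190.6]
-36 -55 side [307.  212.9]
-36 -55 top [294.1 203.1]
36 55 side [251.9 212.1]
36 55 top [266.1 167. ]
36 -55 side [291.7 197. ]
36 -55 top [302.6 179.3]
```

```bash

python3 -m jog '[[[-0.012,-0.014,0.12,0,0,0],[-0.012,-0.014,0.24,0,0,0],[-0.012,-0.014,0.36,0,0,0],[-0.012,-0.014,0.48,0,0,0],[-0.012,-0.014,0.55,0,0,0]]]' >/dev/null
python3 -m jog '[[[0,0,0,0,0,0],[0,0,0,0,0,0],[0,0,0,0,0,0],[0,0,0,0,0,0]]]' >/dev/null
python3 go.py 0.565 0.126 0.055 160.5
python3 - <<'E'
from h import *
t=optics.read_camera("top")[:,:,::-1];s=optics.read_camera("side")[:,:,::-1]
cv2.imwrite("pics/t3.png",t);cv2.imwrite("pics/s3.png",s)
c=lambda im,x,y,f:cv2.resize(im[y:y+60,x:x+80],None,fx=f,fy=f,interpolation=cv2.INTER_CUBIC)
cv2.imwrite("pics/c.png",c(s,245,195,8))
a=np.radians(-19.5);cx,cy=.565,.126
E
python3 go.py 0.565 0.126 0.055 160.5
```

```text
t 7.3833 p [0.5661 0.1258 0.0681] yaw 160.5 w 0.0424 F [ 0.8  0.6 -5.7] 63.493183851242065
[0.002 0.007 0.087] [-0.002  0.002 -0.   ]
t 7.4833 p [0.5658 0.1257 0.0679] yaw 160.48 w 0.0425 F [-0.1 -0.1 -6.3] 63.493995666503906
[-0.     0.006  0.086] [-0.002  0.002 -0.   ]
```

View pics/c.png

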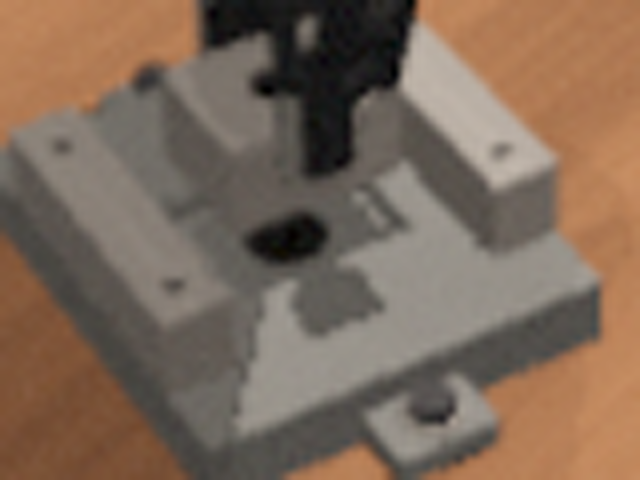

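The die hangs square above the pocket, with no visible offset. I'll lower it in small steps, watching the wrist force.

```bash

python3 -m jog '[[[0,0.006,0.025,0,0,0],[0,0.006,0.05,0,0,0],[0,0.006,0.075,0,0,0],[0,0.006,0.1,0,0,0],[0,0.006,0.12,0,0,0]]]'
python3 -m jog '[[[0,0,0.01,0,0,0],[0,0,0.02,0,0,0],[0,0,0.03,0,0,0],[0,0,0.03,0,0,0]]]'
python3 go.py 0.565 0.126 0.0385 160.5
```

```text
time_s: 7.9
tcp_pos: [0.5642, 0.1255, 0.0481]
tcp_rot: [1.812, -2.566, -0.0]
wrist_force: [0.2, 0.0, -6.2]
width: 0.0427
grasp_force: 63.7
time_s: 8.23
tcp_pos: [0.5643, 0.1256, 0.044]
tcp_rot: [1.812, -2.566, -0.0]
wrist_force: [-0.4, -0.2, -5.8]
width: 0.0425
grasp_force: 63.7
t 8.2333 p [0.5643 0.1256 0.044 ] yaw 160.47 w 0.0425 F [-0.4 -0.2 -5.8] 63.69884490966797
[-0.004 -0.003  0.036] [ 0.    -0.    -0.001]
```

```bash

python3 -m jog '[[[0,0,0.01,0,0,0],[0,0,0.02,0,0,0],[0,0,0.028,0,0,0],[0,0,0.028,0,0,0],[0,0,0.028,0,0,0]]]'
python3 -m jog '[[[0,0,0.004,0,0,0],[0,0,0.008,0,0,0],[0,0,0.008,0,0,0]]]'
```

```text
time_s: 8.65
tcp_pos: [0.5643, 0.1256, 0.0401]
tcp_rot: [1.812, -2.566, -0.0]
wrist_force: [-0.3, 0.1, -5.8]
width: 0.0427
grasp_force: 63.7
time_s: 8.9
tcp_pos: [0.5643, 0.1256, 0.0388]
tcp_rot: [1.812, -2.566, -0.0]
wrist_force: [-0.6, -0.3, -6.5]
width: 0.0429
grasp_force: 63.7
```

```bash

python3 -m jog '[[[0,0,0.005,0,0,0],[0,0,0.005,0,0,0],[0,0,0.005,0,0,0]]]'
python3 -m jog '[[[0,0,0.004,0,0,0],[0,0,0.004,0,0,0],[0,0,0.004,0,0,0]]]'
```

```text
time_s: 9.15
tcp_pos: [0.5644, 0.1256, 0.0385]
tcp_rot: [-1.812, 2.566, -0.0]
wrist_force: [-2.4, 1.0, -0.2]
width: 0.0425
grasp_force: 64.1
time_s: 9.4
tcp_pos: [0.5644, 0.1256, 0.0385]
tcp_rot: [-1.813, 2.565, -0.0]
wrist_force: [-4.7, -0.4, 5.0]
width: 0.0426
grasp_force: 65.1
```

Contact is firm at the expected seat height, so I open the jaws and rise.

```bash

python3 -m jog '[[[0,0,0,0,0,0],[0,0,0,0,0,0],[0,0,0,0,0,0],[0,0,0,0,0,0],[0,0,0,0,0,0]]]' 1
python3 -m jog '[[[0,0,-0.05,0,0,0],[0,0,-0.2,0,0,0],[0,0,-0.4,0,0,0],[0,0,-0.65,0,0,0],[0,0,-0.85,0,0,0]]]'
python3 go.py 0.5893 -0.126 0.12 183.1
```

```text
time_s: 9.82
tcp_pos: [0.5646, 0.1257, 0.0376]
tcp_rot: [-1.812, 2.566, -0.0]
wrist_force: [0.3, 1.0, -0.9]
width: 0.0854
grasp_force: 0.0
time_s: 10.23
tcp_pos: [0.5646, 0.1255, 0.1679]
tcp_rot: [-1.812, 2.565, -0.001]
wrist_force: [1.6, 0.7, 0.4]
width: 0.0859
grasp_force: 0.0
t 10.2333 p [0.5646 0.1255 0.1679] yaw 160.49 w 0.0859 F [1.6 0.7 0.4] 0.0
[ 1.526 -0.715  0.32 ] [-0.001  0.    -0.502]
```

```bash

python3 -m jog '[[[0.25,-0.12,0,0,0,0],[0.5,-0.24,0,0,0,0],[0.75,-0.35,0,0,0,0],[0.75,-0.35,0,0,0,0],[0.75,-0.35,0,0,0,0]]]' >/dev/null
python3 -m jog '[[[0.25,-0.12,0.1,0,0,-0.12],[0.5,-0.24,0.2,0,0,-0.25],[0.76,-0.36,0.3,0,0,-0.4],[0.76,-0.36,0.3,0,0,-0.5],[0.76,-0.36,0.3,0,0,-0.5]]]' >/dev/null
python3 -m jog '[[[0,0,0,0,0,0],[0,0,0,0,0,0],[0,0,0,0,0,0]]]'
python3 go.py 0.5893 -0.1262 0.023 183.1
python3 - <<'E'
from h import *
np.set_printoptions(precision=4,suppress=True)
t=optics.read_camera("top")[:,:,::-1];s=optics.read_camera("side")[:,:,::-1]
cv2.imwrite("pics/t4.png",t);cv2.imwrite("pics/s4.png",s)
c=lambda im,x,y,f:cv2.resize(im[y:y+70,x:x+70],None,fx=f,fy=f,interpolation=cv2.INTER_CUBIC)
cv2.imwrite("pics/d.png",np.hstack([c(t,247,152,5),c(s,247,185,5)]))
q=[P(n)@[.565,.126,.048,1] for n in("top","side")]
a,b=[blob(i,*(k[:2]/k[2]),r=5) for i,k in zip((t,s),q)]
print(a,b,"die",ray("top",a,.048),ray("side",b,.048),tri(a,b))
E
```

```text
time_s: 11.32
tcp_pos: [0.5896, -0.122, 0.1208]
tcp_rot: [-2.278, 2.162, -0.001]
wrist_force: [0.1, -0.7, 0.2]
width: 0.0853
grasp_force: 0.0
t 11.3167 p [ 0.5896 -0.122   0.1208] yaw -177.02 w 0.0853 F [ 0.1 -0.7  0.2] 0.0
[0.028 0.004 0.652] [-0.001  0.    -0.003]
[275.6478 186.7536] [280.293  214.6251] die [0.5607 0.1386 0.048 ] [0.5615 0.127  0.048 ] [0.5568 0.1365 0.0578]
```

View pics/d.png

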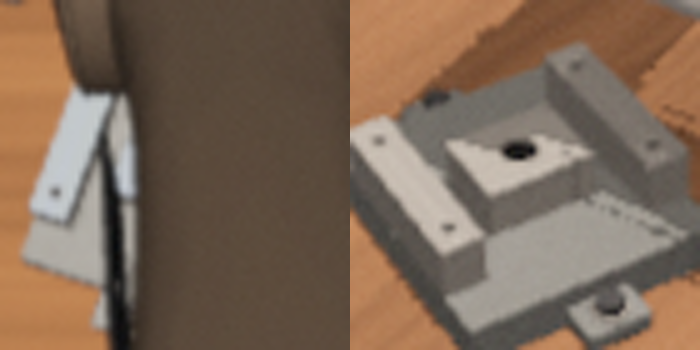

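In the side view the die sits flat and square between the guides, its bore at (280,215) and centred within about 2 mm. I now descend to the plate's punch guide.

```bash

python3 -m jog '[[[0.027,0.003,0.15,0,0,0],[0.027,0.003,0.3,0,0,0],[0.027,0.003,0.45,0,0,0],[0.027,0.003,0.56,0,0,0],[0.027,0.003,0.63,0,0,0]]]' >/dev/null
python3 -m jog '[[[0,0,0,0,0,0],[0,0,0,0,0,0],[0,0,0,0,0,0]]]' >/dev/null
python3 go.py 0.5893 -0.126 0.0225 183.1
```

```text
t 12.0833 p [ 0.5897 -0.1273  0.0267] yaw -177.0 w 0.0852 F [ 0.  -0.1  0.6] 0.0
[-0.009  0.003  0.028] [-0.002 -0.    -0.002]
```

```bash

python3 -m jog '[[[-0.009,0.003,0.02,0,0,0],[-0.009,0.003,0.02,0,0,0],[-0.009,0.003,0.02,0,0,0]]]' >/dev/null
python3 -m jog '[[[0,0,0,0,0,0],[0,0,0,0,0,0],[0,0,0,0,0,0],[0,0,0,0,0,0],[0,0,0,0,0,0]]]' -1
python3 -m jog '[[[0,0,0,0,0,0],[0,0,0,0,0,0],[0,0,0,0,0,0],[0,0,0,0,0,0],[0,0,0,0,0,0]]]'
python3 go.py
```

```text
time_s: 12.75
tcp_pos: [0.589, -0.1262, 0.023]
tcp_rot: [-2.278, 2.162, -0.002]
wrist_force: [-0.0, 1.5, 1.8]
width: 0.0333
grasp_force: 61.9
time_s: 13.17
tcp_pos: [0.589, -0.1262, 0.023]
tcp_rot: [-2.278, 2.162, -0.002]
wrist_force: [1.6, 0.2, 5.4]
width: 0.033
grasp_force: 62.1
t 13.1667 p [ 0.589  -0.1262  0.023 ] yaw -177.01 w 0.033 F [1.6 0.2 5.4] 62.071462869644165
```

```bash

python3 -m jog '[[[0,0,-0.1,0,0,0],[0,0,-0.3,0,0,0],[0,0,-0.5,0,0,0],[0,0,-0.75,0,0,0],[0,0,-0.9,0,0,0]]]'
python3 -m jog '[[[0,0,0,0,0,0],[0,0,0,0,0,0]]]'
python3 go.py 0.565 0.126 0.15 160.5
```

```text
time_s: 13.58
tcp_pos: [0.5877, -0.1263, 0.1596]
tcp_rot: [2.278, -2.163, -0.001]
wrist_force: [1.6, 0.1, -3.8]
width: 0.0326
grasp_force: 61.2
time_s: 13.75
tcp_pos: [0.5876, -0.126, 0.1576]
tcp_rot: [-2.277, 2.163, 0.001]
wrist_force: [-0.2, 0.1, -5.3]
width: 0.0333
grasp_force: 61.2
t 13.75 p [ 0.5876 -0.126   0.1576] yaw -177.07 w 0.0333 F [-0.2  0.1 -5.3] 61.238032579422
[-1.685  0.065  0.053] [0.    0.001 0.498]
```

```bash

python3 -m jog '[[[-0.2,0.01,0,0,0,0],[-0.4,0.02,0,0,0,0],[-0.6,0.03,0,0,0,0],[-0.75,0.03,0,0,0,0],[-0.84,0.032,0,0,0,0]]]' >/dev/null
python3 -m jog '[[[-0.2,0.01,0,0,0,0.1],[-0.4,0.02,0,0,0,0.2],[-0.6,0.03,0,0,0,0.32],[-0.75,0.03,0,0,0,0.43],[-0.84,0.032,0,0,0,0.498]]]' >/dev/null
python3 -m jog '[[[0,0,0,0,0,0],[0,0,0,0,0,0],[0,0,0,0,0,0],[0,0,0,0,0,0]]]'
python3 go.py 0.565 0.126 0.1 160.5
```

```text
time_s: 14.92
tcp_pos: [0.5651, 0.1239, 0.1566]
tcp_rot: [1.813, -2.563, -0.0]
wrist_force: [-0.2, 0.3, -3.8]
width: 0.0328
grasp_force: 61.0
t 14.9167 p [0.5651 0.1239 0.1566] yaw 160.55 w 0.0328 F [-0.2  0.3 -3.8] 61.03770732879639
[-0.014  0.005  0.378] [ 0.002 -0.002  0.001]
```

Next I descend to about 21 mm clearance, let the arm settle and look.

```bash

python3 -m jog '[[[-0.014,0.004,0.1,0,0,0],[-0.014,0.004,0.2,0,0,0],[-0.014,0.004,0.28,0,0,0],[-0.014,0.004,0.35,0,0,0],[-0.014,0.004,0.4,0,0,0]]]' >/dev/null
python3 -m jog '[[[0,0,0,0,0,0],[0,0,0,0,0,0],[0,0,0,0,0,0],[0,0,0,0,0,0]]]' >/dev/null
python3 go.py 0.565 0.126 0.09 160.5
python3 - <<'E'
from h import *
t=optics.read_camera("top")[:,:,::-1];s=optics.read_camera("side")[:,:,::-1]
cv2.imwrite("pics/t5.png",t);cv2.imwrite("pics/s5.png",s)
c=lambda im,x,y,f:cv2.resize(im[y:y+100,x:x+100],None,fx=f,fy=f,interpolation=cv2.INTER_CUBIC)
cv2.imwrite("pics/e.png",np.hstack([c(t,230,140,4),c(s,230,165,4)]))
E
```

```text
t 15.6667 p [0.5663 0.1273 0.0984] yaw 160.57 w 0.033 F [-0.3  0.4 -3.5] 61.019368171691895
[0.011 0.005 0.056] [-0.001  0.001  0.001]
```

View pics/e.png

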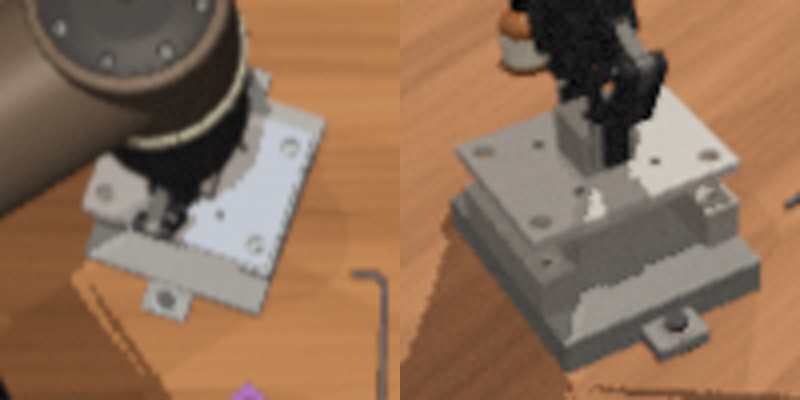

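The plate hangs level over the guides. Three holes show in the side crop at (484,152), (541,221) and (709,156), and three in the top crop at (290,147), (255,243) and (104,192). I'll measure those holes against the threads in each camera.

```bash
cat > n.py <<'E'
from h import *
np.set_printoptions(precision=4,suppress=True)
im={"top":cv2.imread("pics/t5.png"),"side":cv2.imread("pics/s5.png")}
a=np.radians(-19.5);M=np.array([[np.cos(a),-np.sin(a)],[np.sin(a),np.cos(a)]])
c0={"top":np.array([.5667,.1252]),"side":np.array([.5633,.1266])}
pts={"top":[((290,147),(36,-55)),((255,243),(-36,-55)),((104,192),(-36,55))],"side":[((484,152),(36,55)),((541,221),(-36,55)),((709,156),(-36,-55))]}
off={"top":(0,230,140),"side":(400,230,165)}
for n in pts:
    for p,h in pts[n]:
        o=off[n];px=((p[0]-o[0]+.5)/4-.5+o[1],(p[1]+.5)/4-.5+o[2])
        b=blob(im[n],*px,r=4)
        th=c0[n]+M@np.array(h)*.001
        print(n,h,px,b,"hand err(shoe mm)",(M.T@(ray(n,px,.0834)[:2]-th)*1e3).round(1),"blob err",(M.T@(ray(n,b,.0834)[:2]-th)*1e3).round(1))
E
python3 n.py; python3 go.py 0.565 0.126 0.09 160.5
```

```text
top (36, -55) (302.125, 176.375) [302.2006 175.6681] hand err(shoe mm) [-0.1  1.3] blob err [1.9 1.8]
top (-36, -55) (293.375, 200.375) [293.5781 200.6315] hand err(shoe mm) [0.7 1.9] blob err [0.2 1.1]
top (-36, 55) (255.625, 187.625) [255.588  187.5584] hand err(shoe mm) [0.4 2. ] blob err [0.5 2.2]
side (36, 55) (250.625, 202.625) [250.4666 202.6036] hand err(shoe mm) [-0.4  1.4] blob err [-0.1  1.7]
side (-36, 55) (264.875, 219.875) [264.6619 220.1315] hand err(shoe mm) [0.2 1.2] blob err [-0.3  2. ]
side (-36, -55) (306.875, 203.625) [306.954  203.4683] hand err(shoe mm) [-0.8  2. ] blob err [-0.4  1.6]
t 15.7667 p [0.5661 0.1273 0.0983] yaw 160.56 w 0.0329 F [-0.3 -0.8 -3.7] 61.02081656455994
[0.011 0.004 0.055] [-0.001  0.001  0.001]
```

Both cameras agree: the plate is about 1.6 mm too far along the shoe's +y. I'll correct that and lower 8 mm.

```bash

python3 -m jog '[[[0.011,0.001,0.015,0,0,0],[0.011,0.001,0.03,0,0,0],[0.011,0.001,0.045,0,0,0],[0.011,0.001,0.053,0,0,0],[0.011,0.001,0.053,0,0,0]]]' >/dev/null
python3 -m jog '[[[0,0,0,0,0,0],[0,0,0,0,0,0],[0,0,0,0,0,0],[0,0,0,0,0,0],[0,0,0,0,0,0]]]'
python3 - <<'E'
from h import *
for n,f in(("top","t5"),("side","s5")): cv2.imwrite(f"pics/{f}.png",optics.read_camera(n)[:,:,::-1])
E
sed -i 's/\.0834/.0754/g; s/r=4/r=5/' n.py; python3 n.py; python3 go.py 0.565 0.126 0.09 160.5
```

```text
time_s: 16.6
tcp_pos: [0.5651, 0.1257, 0.0897]
tcp_rot: [-1.814, 2.564, -0.0]
wrist_force: [0.2, 0.6, -4.0]
width: 0.0328
grasp_force: 61.0
top (36, -55) (302.125, 176.375) [302.4328 178.2898] hand err(shoe mm) [1.4 2.1] blob err [-3.4 -0.5]
top (-36, -55) (293.375, 200.375) [294.3706 202.2469] hand err(shoe mm) [1.8 2.6] blob err [-2.3 -1.7]
top (-36, 55) (255.625, 187.625) [255.0097 188.0907] hand err(shoe mm) [1.4 3.5] blob err [-0.3  4.6]
side (36, 55) (250.625, 202.625) [251.4903 205.3789] hand err(shoe mm) [ 8.8 -2.3] blob err [-1.5  0.5]
side (-36, 55) (264.875, 219.875) [265.8103 222.8081] hand err(shoe mm) [ 8.5 -2.5] blob err [-1.4  0.2]
side (-36, -55) (306.875, 203.625) [307.7205 206.1708] hand err(shoe mm) [ 7.5 -3.1] blob err [-1.6  0.2]
t 16.7 p [0.5651 0.1257 0.0897] yaw 160.57 w 0.0329 F [ 0.5 -0.6 -4.5] 61.019572019577026
[-0.002  0.001 -0.002] [-0.     0.     0.001]
```

```bash
python3 - <<'E'
import cv2,numpy as np
t=cv2.imread("pics/t5.png");s=cv2.imread("pics/s5.png")
c=lambda im,x,y,f:cv2.resize(im[y:y+75,x:x+64],None,fx=f,fy=f,interpolation=cv2.INTER_CUBIC)
cv2.imwrite("pics/f.png",np.hstack([c(t,248,150,6),c(s,246,180,6)]))
E
```

```text
(no output)
```

View pics/f.png

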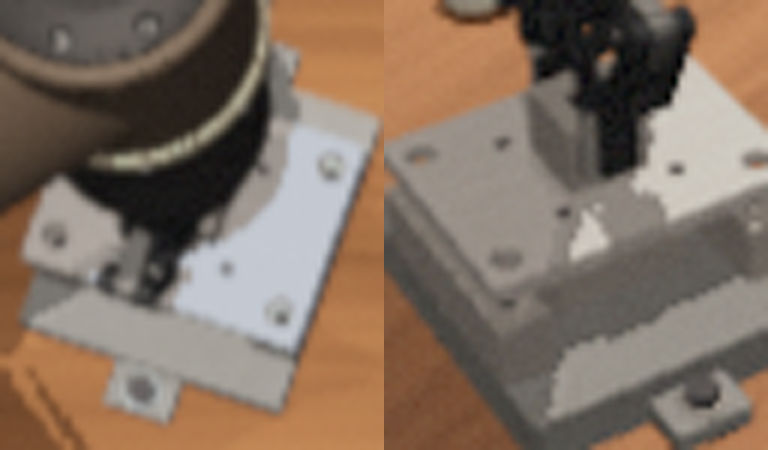

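The top crop shows holes at (331,166), (280,311) and (54,236), with the dark threads visible through two of them. The side crop shows holes at (421,154), (508,259) and (756,159).

```bash
sed -i 's|^pts=.*|pts={"top":[((331,166),(36,-55)),((280,311),(-36,-55)),((54,236),(-36,55))],"side":[((421,154),(36,55)),((508,259),(-36,55)),((756,159),(-36,-55))]}|; s|^off=.*|off={"top":(0,248,150),"side":(384,246,180)}|; s|+.5)/4|+.5)/6|g; s/r=5/r=4/' n.py; python3 n.py
```

```text
top (36, -55) (302.75, 177.25) [302.4311 178.2959] hand err(shoe mm) [-0.4 -0.4] blob err [-3.5 -0.5]
top (-36, -55) (294.25, 201.41666666666666) [294.3743 202.3028] hand err(shoe mm) [-0.2 -0.6] blob err [-2.4 -1.8]
top (-36, 55) (256.5833333333333, 188.91666666666666) [256.8347 189.0335] hand err(shoe mm) [-1.1 -0.3] blob err [-1.2 -1.1]
side (36, 55) (251.75, 205.25) [251.5667 205.3173] hand err(shoe mm) [-1.4 -0.3] blob err [-1.4  0.2]
side (-36, 55) (266.25, 222.75) [265.8522 222.8397] hand err(shoe mm) [-1.7 -0.7] blob err [-1.5  0.2]
side (-36, -55) (307.5833333333333, 206.08333333333334) [307.7424 206.194 ] hand err(shoe mm) [-1.1  0.3] blob err [-1.7  0.2]
```

```bash

python3 -m jog '[[[0,-0.005,0,0,0,0],[0,-0.005,0,0,0,0],[0,-0.005,0,0,0,0],[0,-0.005,0,0,0,0],[0,-0.005,0,0,0,0]]]' >/dev/null
python3 -m jog '[[[0,0,0,0,0,0],[0,0,0,0,0,0],[0,0,0,0,0,0],[0,0,0,0,0,0],[0,0,0,0,0,0]]]'
python3 -c "
from rig import order
print(order.hand_in())"
```

```text
time_s: 17.53
tcp_pos: [0.5658, 0.1254, 0.0896]
tcp_rot: [-1.814, 2.565, -0.0]
wrist_force: [-0.0, -0.2, -4.2]
width: 0.033
grasp_force: 61.0
the job is handed in; nothing more can be done
None
```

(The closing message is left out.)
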